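# Close the rack nest to its gauge mark

## Robot

A 6-joint arm with a two-finger parallel gripper is mounted at the origin on the work surface. World frame = base frame: x ahead of the robot, y to its left, z up, the work surface at z = 0. Lengths are in mm, angles in rad, forces in N, time in s.
With the tool pointing down it reaches from about 275 to 725 mm from the base axis. Payload 5.6 kg.
Tool frame: the origin (TCP) lies on the mounting face of the last link; the fingertips stand 173 mm ahead of it and the grasp point (between the pads) lies 155 mm ahead of it; z points along the fingers, y is the direction in which the jaws open and shut (so a half turn about z gives the same grasp; the last joint's range is limited). The gripper opens to 85 mm and grips with 20 to 120 N. Pads are 22 mm wide; open, the fingers measure 114 mm over their backs; the gripper's body (76 mm by 85 mm) begins 54 mm behind the grasp point. The pads swing forward as they close: fully open they stand 13 mm farther back than shut.
Start: joints at [1.523, 0.255, 0.108, 0, -1.424, -0.285], TCP at [179.653, 519.825, 404.683] pointing down, gripper open.
Joint ranges: [-2.95, 2.95], [-1.21, 1.97], [-1.09, 1.5], [-2.87, 1.71], [-2.94, -0.07], [-3.05, 3.05]. Speed limits (rad/s): [2.57, 2.57, 3.14, 3.14, 3.14, 3.14].

## Interface

Orientations are given as a rotation vector (axis times angle).
In Python, from workcell import * gives the robot as it stands.
- The arm moves only by the tool jog_arm, never from a script. Its arguments are lists of equal length, an entry for each row: "delta_rot": the turn, a rotation vector about the tool's x, y, z in degrees, a list of three; "travel": the shift along the tool's x, y, z in mm, a list of three; "grip": the finger opening in mm, from 0 to 85.4. A call has 1 to 20 rows; each row shifts and turns the commanded pose from where the row before left it, along the tool's axes as they then stand; what a row does not reach is not made up. A row lasts 1/8 s, in which the tool goes at most 62.5 mm and 10.7 degrees, less where a joint would pass 70% of its speed; a pose out of reach is approached as far as the arm can. A call with a gripper value outside its range is refused whole. The fingers move at their own pace and stop on an object; "squeeze" is the grip in N (left out, the last holds). Time passes only in rows, so rows that do not move let the fingers close. It gives the time, the measured TCP pose, the force and the opening at its end, in the units of the state.
- observe(): the state, without advancing time (a new reading comes with each control period).
- grab_frame(name): name is "scene" or "top" or "wrist"; returns (picture, depth): 400x640x3 uint8, blue, green, red; 400x640 float32, mm along the optical axis (not along the pixel's ray), 0 where there is no reading.
- calibration(name): a dict with "camera_matrix" (3x3 intrinsics, pixels), "origin" and "attitude" of the camera in the world; the wrist camera has in their place "hand_eye" (4x4, takes a point from camera to tool coordinates, whose origin is the TCP and whose axes are the flange's). Camera axes: x right, y up, looking along -z (the intrinsics and any distortion apply to the point x, -y, -z); pixel columns grow to the right and rows downward; lengths in mm; the calibration is good to about 2 mm. A picture is of the moment at which its call begins: read the wrist's pose just before it. calibration takes no time and is no camera call.
- finish_job(): hands the job in, once; it reports no verdict.
The state is a dict: "t": time; "joint_positions": joint angles; "joint_velocities": joint speeds; "tau": joint torques, N m; "ee_pos": TCP position; "ee_rot": TCP orientation; "ft_force": force on the tool from outside, world axes, zero at the start; "torque": the same for the moment, N m; "width": opening from 0.0 (shut) to 1.0 (fully open).
Only numpy, scipy, OpenCV 4.12 (cv2) and the standard library are available. Lean on these libraries where they do the work, as an engineer would, in place of code of your own. Each camera call takes 0.05 s, during which the arm holds its last target. There are 200 camera calls.

## Task

Roll the knurled wheel of the rack nest under a fingertip until its sliding jaw has closed up to the gauge mark, so that the black rib on the jaw lines up with the black rib on the gauge rider, and take the hand away. Move the jaw with the wheel alone, never by pushing the jaw itself, do not touch or pick up the tube rack standing in the nest, and leave the other things on the bench where they are.

Things in the scene. Friction and masses are not known exactly. Their poses are not given: they have to be found in the camera images.
- nest: Rack nest fixed to the bench. Origin on the bench; aluminium base plate x -75..75, y -145..130 mm, 12 mm thick. It closes along its own +y. Fixed fence at y 115..127, top 52 mm above the bench. At y -100 the wheel, between two white cheeks (10 mm thick, centred at x -19 and 19, y -122..-78, top 69 mm). White scale bar at x 59..73, y -85..55, top 22 mm.
- wheel_crown (a point): Highest point of the steel knurled wheel, mid-width, 76 mm above the bench, 7 mm above the cheeks; axes as nest; does not turn. Wheel 64 mm across, 22 mm wide in x, axle along the nest's x, 44 mm above the bench. A fingertip pressed down on it with 5 to 15 N and moved level along the nest's y turns it by friction: stroke about 20 mm, lift, go back, repeat.
- wheel (a joint): Turn of the wheel, rad, -0.5 to 6.25; grows as its top moves to the nest's +y (towards the fence), which closes the jaw; the other way opens it. The jaw moves 8 mm per rad, that is 1 mm for 4 mm of rim. Turning takes about 1 to 1.5 N along the rim; it stays where it is left.
- jaw (a joint): Slide of the grey plastic jaw along the nest's +y, m; grows as the nest closes, range -0.004 to 0.050. The jaw is a block 100 (x) x 16 (y) x 34 mm, top 46 mm above the bench; at 0 its middle is at y = -30 mm of the nest. It is geared to the wheel and moves with it.
- pointer (a point): End of the black rib (3 mm wide in y) on top of the jaw, at x = +55 mm of the nest, 49 mm above the bench; it moves with the jaw; axes as nest.
- gauge_mark (a point): The gauge mark: inner end of the black rib (3 mm wide in y) on top of the small white gauge rider (18 x 18 x 26 mm high) fixed on the scale bar, at x = 59 mm of the nest, 50 mm above the bench; axes as nest. The jaw is right when the pointer has the same y in the nest's frame as this mark. It starts 14 to 36 mm further to +y than the pointer.
- tube_rack: Loose white tube rack 90 x 88 x 40 mm with small tubes standing up to 49 mm above its underside, standing on the nest's base between jaw and fence. Origin at the centre of its underside. Stays where it is.
- tip_box: Loose pipette-tip box 85 x 120 x 69 mm beyond the nest. Origin at the centre of its underside. Bystander.
- reagent: Small loose bottle with a green cap, 48 mm across, 95 mm high, past the wheel end of the nest. Origin at the centre of its underside. Bystander.
- marker: Loose black marker pen, 12 mm thick, 120 mm long, lying on the robot's side of the nest. Origin at its underside, middle. Bystander.
- waste_cup: Loose white plastic cup, 90 mm across, 110 mm high. Origin at the centre of its underside. Bystander.
- sample_jar: Loose jar, 60 mm across, 70 mm high. Origin at the centre of its underside. Bystander.
- pipette: Loose white pipette about 235 mm long lying on the bench. Origin at its underside near the middle. Bystander.

How it is judged (in metres and radians):
At the end, for the whole second after the job is handed in: The jaw's rib is within 2.5 mm of the gauge mark along the nest's closing direction and at rest; the tube rack is within 8 mm and the bystanders are within 20 mm of where they stood (y of pointer in the frame of gauge_mark between -0.0025 and 0.0025 m and velocity of joint jaw between -0.002 and 0.002 m/s and distance of tube_rack from where it was at the start of the episode below 0.008 m and distance of each of tip_box, reagent, marker, waste_cup, sample_jar, pipette from where it was at the start of the episode below 0.02 m); the robot touches nothing.
It fails at once if the jaw is pushed directly (contact force between the arm and jaw above 1.5 N).
It fails at once if the jaw is pushed directly by the fingers (contact force between the fingers and jaw above 1.5 N).
It fails at once if the tube rack is moved or lifted (distance of tube_rack from where it was at the start of the episode above 0.008 m).
It fails at once if the tube rack is touched (contact force between any of the fingers, the arm and tube_rack above 1.5 N).
It fails at once if a bystander is moved or lifted (distance of any of tip_box, reagent, marker, waste_cup, sample_jar, pipette from where it was at the start of the episode above 0.02 m).
It also fails if it takes over 58 s, if anything falls off the work surface, if the arm or the gripper's body presses on something with over 40 N, if the wrist force passes 120 N, or if a joint passes its speed limit or range.

## Working session

There is one attempt and no reset: what is moved stays moved. The work goes in short steps, Python scripts to look and compute and a tool call to move; the robot and the scene stay as the last step left them, time stands still between calls to the robot, and variables do not carry over. Pictures are saved under pics/ and viewed, on a budget of 10 in all, crops included, one or two more only if the job needs it, and the job is handed in when it is done.

Besides the shell and the picture viewer there is one more tool, called after "Request:" as name(argument=value, ...), one argument or row to a line, values as JSON. jog_arm: Moves the arm, as the interface text tells. Its arguments: {"type":"object","properties":{"delta_rot":{"type":"array"},"travel":{"type":"array"},"grip":{"type":"array"},"squeeze":{"type":"number"}},"required":["delta_rot","travel","grip"]}

```bash
mkdir -p pics; ls; python3 - <<'E'
from workcell import *
import cv2
print(observe())
for n in("top","scene"):
    p,d=grab_frame(n); cv2.imwrite(f"pics/{n}0.png",p); 
    import numpy as np; np.save(f"pics/{n}0d.npy",d)
    print(n,calibration(n))
print(calibration("wrist"))
E
```

```text
pics
{'t': 0.0, 'joint_positions': array([ 1.52257723e+00,  2.55744423e-01,  1.07028558e-01, -4.78821637e-04,
       -1.42389265e+00, -2.84610927e-01]), 'joint_velocities': array([ 0.00095258, -0.00043953,  0.00043636,  0.00067272, -0.00168918,
       -0.00037911]), 'tau': array([ 2.47095477e-04, -3.86626983e+01,  2.37930965e+01,  5.36515832e+00,
       -6.24639026e-03, -2.95917786e-06]), 'ee_pos': array([179.56864513, 519.69111893, 403.80572749]), 'ee_rot': array([ 3.09634326e+00, -5.20200243e-01, -4.02829815e-04]), 'ft_force': array([-0.60297955,  0.07090681,  0.12359577]), 'torque': array([ 0.01627333, -0.04946447,  0.00637016]), 'width': 1.001483030359488}
top {'camera_matrix': array([[469.36473781,   0.        , 317.41622553],
       [  0.        , 469.36473781, 199.02004349],
       [  0.        ,   0.        ,   1.        ]]), 'origin': array([ 425.78579087,   60.02524906, 1501.43918188]), 'attitude': array([ 0.05679618, -0.06136855, -1.59749364])}
scene {'camera_matrix': array([[508.95073985,   0.        , 325.95160707],
       [  0.        , 508.95073985, 198.87210698],
       [  0.        ,   0.        ,   1.        ]]), 'origin': array([1035.2749925 , -854.02572342, 1256.22677783]), 'attitude': array([0.70088649, 0.18315718, 0.49661312])}
{'camera_matrix': array([[342.86165672,   0.        , 318.845532  ],
       [  0.        , 342.86165672, 201.49932235],
       [  0.        ,   0.        ,   1.        ]]), 'hand_eye': array([[-1.61434935e-04,  9.46926160e-01,  3.21451117e-01,
         8.20173301e+01],
       [ 9.99999871e-01,  3.07838803e-04, -4.04620468e-04,
         3.61352732e-01],
       [-4.82100833e-04,  3.21451010e-01, -9.46926088e-01,
         3.16187349e+01],
       [ 0.00000000e+00,  0.00000000e+00,  0.00000000e+00,
         1.00000000e+00]])}
```

View pics/top0.png

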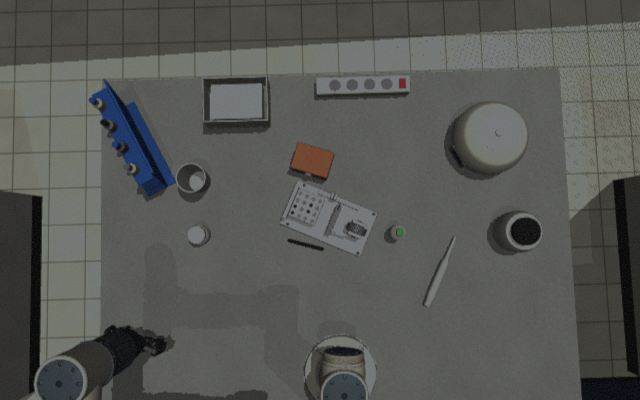

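View pics/scene0.png

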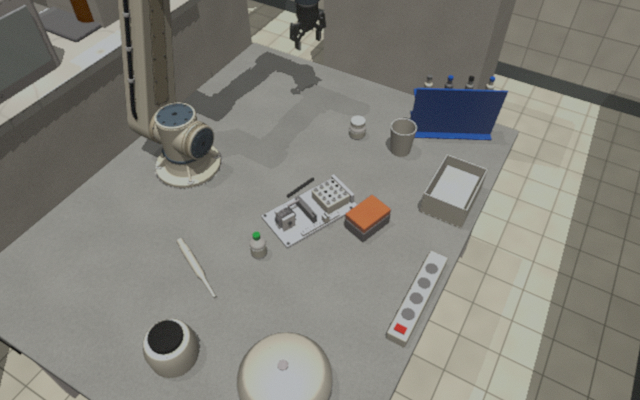

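Top view: the nest has its wheel near (356,230), its rack near (305,206) and its rider near (333,197), so nest +y points up-left. The scene view agrees. Next I locate the nest coarsely.

```bash
cat >h.py <<'E'
import numpy as np, cv2
from scipy.spatial.transform import Rotation as R
def pose(c,st=None):
    if 'hand_eye' in c:
        T=np.eye(4);T[:3,:3]=R.from_rotvec(st['ee_rot']).as_matrix();T[:3,3]=st['ee_pos']
        T=T@c['hand_eye'];return T[:3,:3],T[:3,3]
    return R.from_rotvec(c['attitude']).as_matrix(),np.array(c['origin'])
def ray(c,uv,z,st=None):
    """pixels -> world points on plane z"""
    A,o=pose(c,st);K=c['camera_matrix'];uv=np.atleast_2d(uv).astype(float)
    d=np.c_[(uv-K[:2,2])/[K[0,0],K[1,1]]*[1,-1],-np.ones(len(uv))]@A.T
    return o+d*((z-o[2])/d[:,2])[:,None]
def proj(c,P,st=None):
    A,o=pose(c,st);K=c['camera_matrix'];q=(np.atleast_2d(P)-o)@A
    return np.c_[q[:,0],-q[:,1]]/-q[:,2:]*[K[0,0],K[1,1]]+K[:2,2]
E
python3 - <<'E'
from workcell import *
from h import *
p=cv2.imread('pics/top0.png');c=calibration("top")
g=cv2.cvtColor(p,cv2.COLOR_BGR2GRAY);roi=np.zeros_like(g);roi[165:265,272:385]=1
hsv=cv2.cvtColor(p,cv2.COLOR_BGR2HSV)
m=((g>125)&(hsv[...,1]<60)&(roi>0)).astype(np.uint8)*255
m=cv2.morphologyEx(m,cv2.MORPH_CLOSE,np.ones((9,9)))
k=max(cv2.findContours(m,0,2)[0],key=cv2.contourArea)
b=cv2.boxPoints(cv2.minAreaRect(k));print(g[230,320:370],b)
W=ray(c,b,12);print(W,[np.linalg.norm(W[i]-W[i-1]) for i in range(4)],W.mean(0))
print(ray(c,[356,228],76))
E
```

```text
Traceback (most recent call last):
ValueError: max() iterable argument is empty
```

```bash
python3 - <<'E'
from workcell import *
from h import *
p=cv2.imread('pics/top0.png');c=calibration("top")
g=cv2.cvtColor(p,cv2.COLOR_BGR2GRAY);r=(slice(175,260),slice(275,382))
hsv=cv2.cvtColor(p,cv2.COLOR_BGR2HSV)
print(np.percentile(g[r],[5,30,50,60,70,80,90,98]))
t,_=cv2.threshold(g[r],0,255,cv2.THRESH_OTSU);print(t)
m=np.zeros_like(g);m[r]=((g[r]>t)&(hsv[r][...,1]<80))*255
m=cv2.morphologyEx(m,cv2.MORPH_CLOSE,np.ones((9,9)))
k=max(cv2.findContours(m,0,2)[0],key=cv2.contourArea)
b=cv2.boxPoints(cv2.minAreaRect(k));print(b)
W=ray(c,b,12);print(W,[np.linalg.norm(W[i]-W[i-1]) for i in range(4)],W.mean(0))
print(ray(c,[356,228],76))
E
```

```text
[ 62.  91.  93.  95. 107. 118. 120. 122.]
102.0
[[279.3846  223.07693]
 [298.08286 178.2012 ]
 [377.89352 211.45563]
 [359.19528 256.33136]]
[[ 464.42281876  176.76745138   12.        ]
 [ 605.87347438  114.0225293    12.        ]
 [ 492.67781531 -136.793799     12.        ]
 [ 352.74271072  -72.55621172   12.        ]] [np.float64(273.19358615533633), np.float64(154.7424092633161), np.float64(275.1764666020593), np.float64(153.97500159476672)] [478.92920479  20.35999249  12.        ]
[[441.4587094  -60.09699308  76.        ]]
```

Request:
jog_arm(
  delta_rot=[
    [0,0,2.5],
    [0,0,2.6],
    [0,0,0],
    [0,0,0],
    [0,0,0],
    [0,0,0],
    [0,0,0],
    [0,0,0],
    [0,0,0],
    [0,0,0],
    [0,0,0],
    [0,0,0],
    [0,0,0],
    [0,0,0],
    [0,0,0],
  ],
  travel=[
    [20,20,0],
    [35,38,5],
    [36,38,5],
    [36,38,5],
    [36,38,5],
    [36,38,5],
    [36,38,5],
    [36,38,5],
    [36,38,5],
    [36,38,5],
    [36,38,5],
    [36,38,5],
    [20,20,10],
    [0,0,0],
    [0,0,0],
  ],
  grip=[0,0,0,0,0,0,0,0,0,0,0,0,0,0,0],
  squeeze=20,
)

```text
t: 1.98
ee_pos: [393.4, -74.2, 339.6]
ee_rot: [3.072, -0.658, -0.001]
ft_force: [-0.2, -0.1, -0.3]
width: -0.003
```

```bash
python3 - <<'E'
from workcell import *
from h import *
s=observe();p,d=grab_frame("wrist");cv2.imwrite("pics/w1.png",p);np.save("pics/w1d.npy",d)
import pickle;pickle.dump(s,open("pics/w1.pkl","wb"))
print(s['t'],s['ee_pos'],R.from_rotvec(s['ee_rot']).as_matrix(),s['width'],s['ft_force'])
c=calibration("wrist")
O=np.array([482,27.2,0]);x=np.array([.912,-.409,0]);y=np.array([.409,.912,0])
for n,q in dict(crown=(0,-100,76),ptr0=(55,-30,49),rider=(59,0,50)).items(): print(n,proj(c,O+q[0]*x+q[1]*y+[0,0,q[2]],s))
E
```

```text
1.975 [393.35019804 -74.20778014 339.58062136] [[ 9.12192266e-01 -4.09762152e-01 -4.99154390e-04]
 [-4.09762165e-01 -9.12192393e-01  8.01210631e-05]
 [-4.88155416e-04  1.31448769e-04 -9.99999872e-01]] -0.0025940656175857412 [-0.1532428  -0.08625863 -0.32520402]
crown [[275.56703155 151.16846632]]
ptr0 [[177.41551019  66.54044711]]
rider [[133.05107255  60.34279425]]
```

View pics/w1.png

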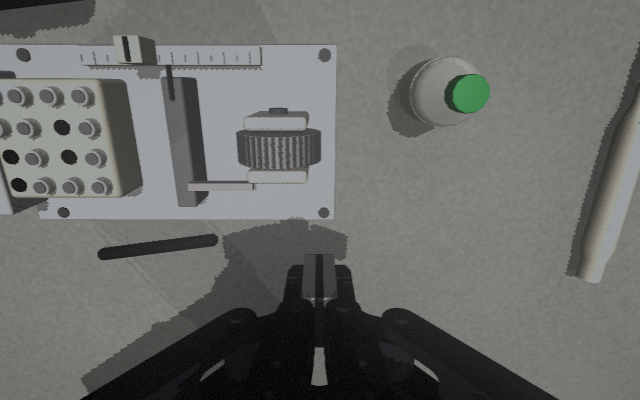

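```bash
cat >m.py <<'E'
from h import *
def comp(g,r0,r1,c0,c1,th):
    m=(g[r0:r1,c0:c1]<th).astype(np.uint8);n,l,s,ce=cv2.connectedComponentsWithStats(m)
    return [(s[i].tolist(),(ce[i]+[c0,r0]).round(1).tolist()) for i in range(1,n) if s[i,4]>8]
E
python3 - <<'E'
from workcell import *
from m import *
import pickle
s=pickle.load(open("pics/w1.pkl","rb"));c=calibration("wrist");p=cv2.imread("pics/w1.png");g=cv2.cvtColor(p,6);d=np.load("pics/w1d.npy")
print("g",comp(g,36,64,114,142,60));print("p",comp(g,60,105,160,182,60))
print(g[44,110:160]);print(g[56,110:160]);print(g[75,155:185]);print(g[95,155:190])
y=np.array([.4098,.9122,0]);x=np.array([.9122,-.4098,0])
W=lambda uv,z:ray(c,uv,z,s)
print("bar",W([[95,67],[250,67]],22))
f=lambda P:(P@x,P@y)
print("gauge",f(W([[125.5,40],[125.5,58]],50)));print("ptr",f(W([[169,70],[171,95]],49)))
print("cheeks",W([[279,121],[279,176],[279,149]],[69]))
E
python3 - <<'E'
import cv2
p=cv2.imread('pics/w1.png')[30:190,90:340]
cv2.imwrite('pics/w1c.png',cv2.resize(p,None,fx=3.2,fy=3.2,interpolation=2))
E
```

```text
g [([8, 1, 9, 24, 108], [126.1, 48.5]), ([12, 27, 16, 1, 16], [133.5, 63.0])]
p [([5, 5, 10, 35, 169], [170.0, 81.8])]
[102 101 101 106 141 155 155 154 153 154 156 154 122  67  41  47  41  38
 105 145 155 154 155 155 155 154 154 155 147 110  68  66  64  58  64  65
  63  65  64  63  63  63  63  65  67  95 105 103 105 103]
[156 155 157 155 156 155 154 155 157 156 154 155 156 155 124  70  45  45
  42  36 107 147 155 156 155 155 155 156 155 157 146 104  66  60  62  64
  66  65  62  66  62  63  66  64  64  64 102 144 124 100]
[104 104 104 105 143 158 158 158 157 157 157 116  59  49  50  47  46 110
 148 157 156 157 157 158 157 159 157 157 158 158]
[158 157 158 159 158 159 158 134 102  96  98  97  98  99  74  51  52  50
  49  61  91 100 101 102 101 103  99  88  73  58  56  54  53  56  57]
bar [[551.25373296  44.83449263  22.        ]
 [501.90161134 -64.9914149   22.        ]]
gauge (array([500.4118004 , 489.01629182]), array([225.29036608, 227.35965665]))
ptr (array([481.25474758, 464.40591765]), array([198.62275165, 199.55231828]))
cheeks [[457.85182755 -74.04452926  69.        ]
 [423.22062289 -56.89773811  69.        ]
 [440.67001349 -65.53737567  69.        ]]
```

View pics/w1c.png

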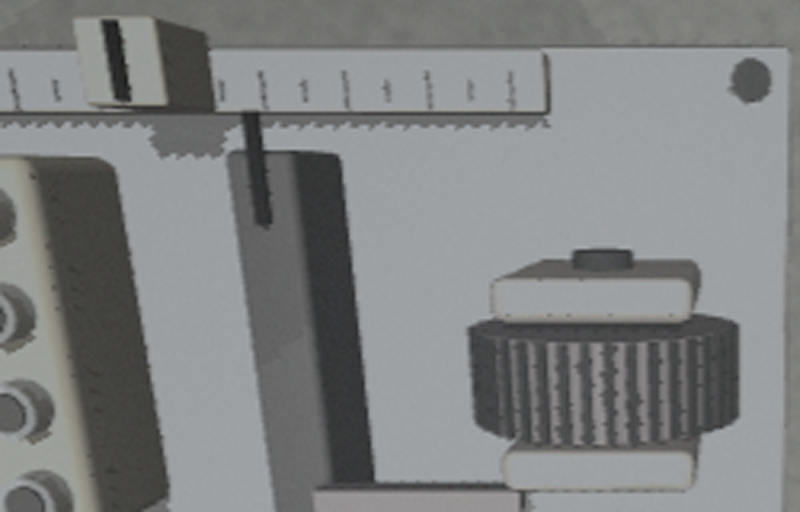

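```bash
python3 - <<'E'
from workcell import *
from m import *
import pickle
s=pickle.load(open("pics/w1.pkl","rb"));c=calibration("wrist")
y=np.array([.4098,.9122,0]);x=np.array([.9122,-.4098,0])
W=lambda uv,z:ray(c,uv,z,s)
f=lambda P:np.c_[P@x,P@y]
print("gauge",f(W([[125.5,44],[127.3,56],[127.9,60]],50)));print("ptr",f(W([[167.9,65],[169.2,75],[171.8,95]],49)))
C=W([[275,124],[277,176.5]],69);print("cheeks",C,f(C),C.mean(0),f(C.mean(0)[None]))
T=R.from_rotvec(s['ee_rot']).as_matrix();print("to crown, tool",T.T@(np.r_[C.mean(0)[:2],76]-s['ee_pos'])-[0,0,173])
E
```

```text
gauge [[497.90986121 225.74468886]
 [490.29990077 225.87739258]
 [487.7279562  225.92224257]]
ptr [[484.53628095 198.93326991]
 [477.94437067 198.94707259]
 [464.40583451 198.97542069]]
cheeks [[457.173972   -70.66070361  69.        ]
 [423.47780533 -55.42355442  69.        ]] [[445.9908536  122.89319989]
 [409.00902662 122.98383828]] [440.32588866 -63.04212902  69.        ] [[427.49994011 122.93851908]]
to crown, tool [ 38.40426859 -29.46872943  90.55803416]
```

Request:
jog_arm(
  delta_rot=[
    [0,0,0],
    [0,0,0],
    [0,0,0],
    [0,0,0],
    [0,0,0],
  ],
  travel=[
    [38,-19.5,0],
    [0,0,40],
    [0,0,40],
    [0,0,5],
    [0,0,0],
  ],
  grip=[0,0,0,0,0],
)

```text
t: 2.65
ee_pos: [436.7, -71.6, 255.9]
ee_rot: [3.072, -0.655, 0.002]
ft_force: [-0.2, 0.5, 0.4]
width: 0.003
```

Request:
jog_arm(
  delta_rot=[
    [0,0,0],
    [0,0,0],
    [0,0,0],
  ],
  travel=[
    [0,0,2],
    [0,0,2],
    [0,0,0],
  ],
  grip=[0,0,0],
)

```text
t: 3.02
ee_pos: [436.2, -72.1, 251.1]
ee_rot: [-3.072, 0.658, -0.001]
ft_force: [-0.5, -0.5, -0.7]
width: 0.003
```

Request:
jog_arm(
  delta_rot=[
    [0,0,0],
    [0,0,0],
  ],
  travel=[
    [0,0,2],
    [0,0,0],
  ],
  grip=[0,0],
)

```text
t: 3.28
ee_pos: [436.4, -72.1, 249.0]
ee_rot: [3.072, -0.657, 0.001]
ft_force: [-0.1, 0.3, 2.9]
width: -0.002
```

Request:
jog_arm(
  delta_rot=[
    [0,0,0],
    [0,0,0],
  ],
  travel=[
    [0,0,1],
    [0,0,0],
  ],
  grip=[0,0],
)

```text
t: 3.52
ee_pos: [436.4, -72.2, 248.7]
ee_rot: [3.072, -0.657, 0.001]
ft_force: [-3.5, 0.3, 9.9]
width: 0.002
```

Request:
jog_arm(
  delta_rot=[
    [0,0,0],
    [0,0,0],
    [0,0,0],
    [0,0,0],
    [0,0,0],
  ],
  travel=[
    [0,-5,0],
    [0,-5,0],
    [0,-5,0],
    [0,-5,0],
    [0,0,0],
  ],
  grip=[0,0,0,0,0],
)

```text
t: 4.15
ee_pos: [444.8, -53.5, 248.9]
ee_rot: [-3.072, 0.656, -0.003]
ft_force: [-3.3, 3.1, 12.2]
width: 0.003
```

```bash
python3 - <<'E'
from workcell import *
from m import *
s=observe();p,d=grab_frame("wrist");cv2.imwrite("pics/w2.png",p)
import pickle;pickle.dump(s,open("pics/w2.pkl","wb"))
c=calibration("wrist")
y=np.array([.4098,.9122,0]);x=np.array([.9122,-.4098,0])
P=lambda a,b:proj(c,x*a+y*b+[0,0,49.5],s)[0]
print(s['ee_pos'],s['ft_force'],"gauge expect",P(490,225.9),"ptr if unmoved",P(484,198.9),"if +5",P(484,203.9))
E
```

```text
[444.82953932 -53.49720004 248.94820491] [-3.3271389   3.13805611 12.18003105] gauge expect [126.84418309 128.80569715] ptr if unmoved [184.33032516 141.33915194] if +5 [174.08999955 141.32865274]
```

View pics/w2.png

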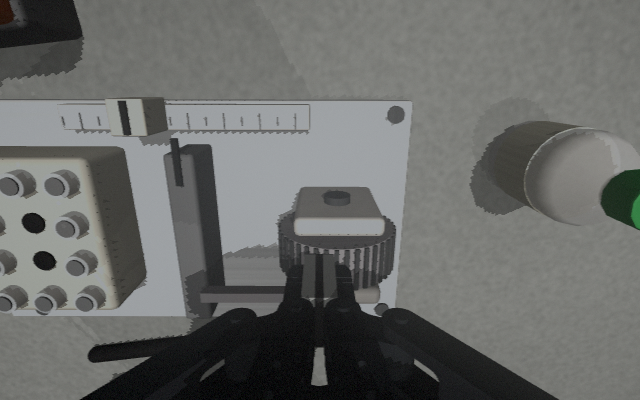

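The pointer rib end is now at about (175,138), against 184 if it had not moved. That is about 5 mm per 20 mm stroke, so I repeat the strokes.

Request:
jog_arm(
  delta_rot=[
    [0,0,0],
    [0,0,0],
    [0,0,0],
    [0,0,0],
    [0,0,0],
    [0,0,0],
    [0,0,0],
    [0,0,0],
    [0,0,0],
    [0,0,0],
    [0,0,0],
    [0,0,0],
    [0,0,0],
    [0,0,0],
    [0,0,0],
    [0,0,0],
    [0,0,0],
    [0,0,0],
    [0,0,0],
  ],
  travel=[
    [0,0,-6],
    [0,20,0],
    [0,0,3],
    [0,0,3],
    [0,-5,0],
    [0,-5,0],
    [0,-5,0],
    [0,-5,0],
    [0,0,0],
    [0,0,-6],
    [0,20,0],
    [0,0,3],
    [0,0,3],
    [0,0,0],
    [0,-5,0],
    [0,-5,0],
    [0,-5,0],
    [0,-5,0],
    [0,0,0],
  ],
  grip=[0,0,0,0,0,0,0,0,0,0,0,0,0,0,0,0,0,0,0],
)

```text
t: 6.58
ee_pos: [445.0, -52.9, 248.8]
ee_rot: [-3.072, 0.656, -0.002]
ft_force: [-4.1, 2.8, 13.7]
width: -0.003
```

```bash
cat >gap.py <<'E'
from workcell import *
from m import *
import sys
s=observe();p,d=grab_frame("wrist");cv2.imwrite(f"pics/{sys.argv[1]}.png",p);g=cv2.cvtColor(p,6)
c=calibration("wrist")
y=np.array([.4098,.9122,0]);x=np.array([.9122,-.4098,0])
def track(y0,z,xs,h):   # dark run of the rib, sampled along lines of constant nest x
    o=[]
    for a in xs:
        t=np.arange(y0-h,y0+h,.1);uv=proj(c,x*a+y*t[:,None]+[0,0,z],s).astype(np.float32)
        v=cv2.remap(g,uv[None,:,0],uv[None,:,1],1)[0].astype(float)
        k=v<58
        o.append((round(t[k].mean(),2),round(k.sum()*.1,1)) if k.any() else None)
    return o
print(s['t'],s['ee_pos'].round(1),s['ft_force'].round(1))
print("gauge",track(225.9,50,[489,492,495],5))
e=float(sys.argv[2]);print("ptr",track(e,49,[474,477,480,483],6))
E
python3 gap.py w3 214
```

```text
6.575 [445.  -52.9 248.8] [-4.1  2.8 13.7]
gauge [(np.float64(225.8), np.float64(3.1)), (np.float64(225.8), np.float64(3.3)), (np.float64(225.85), np.float64(3.4))]
ptr [(np.float64(214.6), np.float64(4.1)), (np.float64(214.7), np.float64(3.9)), (np.float64(212.25), np.float64(8.6)), (np.float64(214.7), np.float64(3.7))]
```

Request:
jog_arm(
  delta_rot=[
    [0,0,0],
    [0,0,0],
    [0,0,0],
    [0,0,0],
    [0,0,0],
    [0,0,0],
    [0,0,0],
    [0,0,0],
    [0,0,0],
    [0,0,0],
    [0,0,0],
    [0,0,0],
    [0,0,0],
    [0,0,0],
    [0,0,0],
    [0,0,0],
    [0,0,0],
    [0,0,0],
    [0,0,0],
  ],
  travel=[
    [0,0,-6],
    [0,20,0],
    [0,0,3],
    [0,0,2.7],
    [0,-5,0],
    [0,-5,0],
    [0,-5,0],
    [0,-5,0],
    [0,0,0],
    [0,0,-6],
    [0,20,0],
    [0,0,3],
    [0,0,3],
    [0,0,0],
    [0,-5,0],
    [0,-5,0],
    [0,-5,0],
    [0,-5,0],
    [0,0,0],
  ],
  grip=[0,0,0,0,0,0,0,0,0,0,0,0,0,0,0,0,0,0,0],
)

```text
t: 9.0
ee_pos: [445.0, -53.0, 248.9]
ee_rot: [-3.072, 0.656, -0.002]
ft_force: [-3.2, 3.2, 10.6]
width: 0.0
```

```bash
python3 gap.py w4 224.5
```

```text
9.0 [445.  -53.  248.9] [-3.2  3.2 10.6]
gauge [(np.float64(225.9), np.float64(3.1)), (np.float64(225.95), np.float64(3.2)), (np.float64(225.85), np.float64(3.4))]
ptr [(np.float64(225.15), np.float64(4.0)), (np.float64(225.15), np.float64(4.2)), (np.float64(222.71), np.float64(8.3)), (np.float64(225.1), np.float64(3.7))]
```

Request:
jog_arm(
  delta_rot=[
    [0,0,0],
    [0,0,0],
    [0,0,0],
    [0,0,0],
    [0,0,0],
    [0,0,0],
  ],
  travel=[
    [0,-3,0],
    [0,0,0],
    [0,0,-5],
    [0,0,-40],
    [-20,40,-40],
    [0,0,0],
  ],
  grip=[0,0,0,0,0,0],
)

```text
t: 9.8
ee_pos: [410.5, -80.2, 336.0]
ee_rot: [-3.07, 0.659, -0.009]
ft_force: [-0.1, 0.7, -0.4]
width: 0.001
```

Request:
jog_arm(
  delta_rot=[
    [0,0,0],
    [0,0,0],
    [0,0,0],
  ],
  travel=[
    [0,-40,0],
    [0,-50,0],
    [0,0,0],
  ],
  grip=[0,0,0],
)

```text
t: 10.18
ee_pos: [448.9, 5.1, 332.0]
ee_rot: [3.073, -0.653, -0.002]
ft_force: [-0.4, -0.5, 0.6]
width: 0.003
```

```bash
python3 gap.py w5 225.9; python3 -c "
import cv2
p=cv2.imread('pics/w5.png');cv2.imwrite('pics/w5b.png',p)"
```

```text
10.175 [448.9   5.1 332. ] [-0.4 -0.5  0.6]
gauge [(np.float64(226.75), np.float64(1.8)), (np.float64(226.65), np.float64(1.6)), (np.float64(226.5), np.float64(1.7))]
ptr [(np.float64(226.65), np.float64(2.4)), (np.float64(226.65), np.float64(2.8)), (np.float64(226.7), np.float64(2.3)), (np.float64(226.8), np.float64(2.3))]
```

View pics/w5.png

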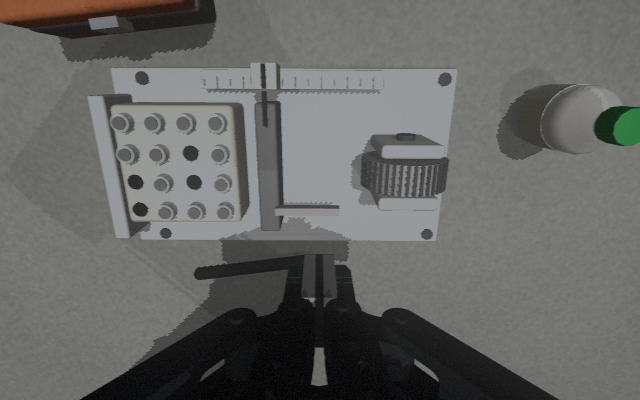

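The ribs on the rider (264,75) and on the jaw (265,100) now lie on one line, and the measured gap is about 0.1 mm. The rack and the visible bystanders look undisturbed, and the hand is clear, so I hand in.

```bash
python3 -c "
from workcell import *
print(finish_job())"
```

```text
the job is handed in; nothing more can be done
None
```

I closed the jaw to the gauge mark with the wheel alone and handed the job in after about 10 s of robot time. It took five fingertip strokes of 20 mm with the closed gripper, and one final 3 mm stroke. The downward force I read was 10 to 14 N, inside the 5 to 15 N asked for.

- **Alignment:** with the hand lifted clear, the jaw rib measured within about 0.2 mm of the gauge rib along the closing direction (limit 2.5 mm).
- **Hand clear:** the force reading was near zero (under 1 N), with the fingertips well above the nest.
- **Rack and bystanders:** the rack and those bystanders in the wrist picture (marker, reagent bottle, part of the tip box) looked undisturbed. I did not measure any of them, and I did not re-image the waste cup, sample jar or pipette, though the arm did not go near them during the strokes.
- **Disagreements:** the measured rib positions shifted by about 0.8 mm between camera poses. Both ribs shifted the same way, so it does not affect the gap. One of the pointer samples in each mid-run check was off by about 2.4 mm because of a dark patch nearby, and I ignored it.

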